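# Tug-test the blue percussion case

### The arm

A 7-joint arm with a two-finger parallel gripper is mounted at the origin on the work surface. World frame = base frame: x ahead of the robot, y to its left, z up, the work surface at z = 0. Lengths are in mm, angles in rad, forces in N, time in s.
With the tool pointing down it reaches from about 400 to 850 mm from the base axis. Payload 6.9 kg.
Tool frame: the origin (TCP) lies midway between the tips of the shut fingers; the grasp point (between the pads) lies r.tcp_to_grasp behind it (r.tcp_to_grasp is the distance from the TCP to the grasp point, in mm); z points along the fingers, x is the direction in which the jaws open and shut, and the axes are right-handed (so a half turn about z gives the same grasp; the last joint's range is limited). The gripper opens to 85 mm and grips with 20 to 120 N. Pads are 22 mm wide; open, the fingers measure 114 mm over their backs; the gripper's body (76 mm by 85 mm) begins 54 mm behind the grasp point. The pads swing forward as they close: fully open they stand 13 mm farther back than shut.
Start: joints at [1.298, 0.507, -0.238, 1.5, 0.126, 1.149, -0.155], TCP at [230.518, -580.924, 231.275] pointing down, gripper open.
Joint ranges: [-3.08, 3.08], [-0.24, 2.05], [-1.43, 1.35], [0, 2.5], [-1.52, 4.66], [0.17, 1.96], [-2.89, 2.89]. Speed limits (rad/s): [2.39, 2.39, 3.14, 3.14, 3.14, 3.14, 3.14].

### API

Orientations are given as [roll, pitch, yaw] about the fixed x, y, z axes, in that order (R = Rz(yaw) Ry(pitch) Rx(roll)).
In Python, from workcell import r, get_image, silhouettes, spot_point gives the robot as it stands.
- The arm moves only by the shell command python3 -m jog 'ROWS' [FORCE]. ROWS is JSON, a list of rows, each a list of 3 entries, a list of its own where there are three numbers: the shift along the world's x, y, z in m, then the turn, a rotation vector about the world's x, y, z in rad, then the gripper's target within -1 to 1 (shut at 1, half-way at 0, fully open at -1). In form: [[[x, y, z], [ax, ay, az], hand], ...]. A call has 1 to 12 rows; each row is the pose to reach, as a shift and turn from the pose measured when the call began; what a row does not reach only later rows make up. A row lasts 1/10 s, in which the tool goes at most 50 mm and 8.59 degrees, less where a joint would pass 70% of its speed; a pose out of reach is approached as far as the arm can. A call with a gripper value outside its range is refused whole. The fingers move at their own pace and stop on an object; FORCE is the grip in N (left out, the last holds). Time passes only in rows, so rows that repeat a pose let the fingers close. It gives the time, the measured TCP pose, the force and the opening at its end, in the units of the state.
- r.state(): the state, without advancing time (a new reading comes with each control period).
- get_image(name): name is "scene" or "side" or "wrist"; returns a dict with "img" (480x640x3 uint8, red, green, blue), "K" (3x3 intrinsics, pixels), "k1" (the pictures are not rectified: a ray, as slopes to the right and down, at radius r is drawn at 1 + k1 r^2 times it, then the intrinsics apply), "R" (3x3) and "t" (3): a world point X has camera coordinates R X + t; the wrist camera has in their place "tool_from_camera" (4x4, takes a point from camera to tool coordinates, whose origin is the TCP and whose axes are the tool frame's). Camera axes: x right, y down, z forward; pixel columns grow to the right and rows downward; lengths in mm; the calibration is good to about 2 mm. A picture is of the moment at which its call begins: read the wrist's pose just before it. There is no depth.
- r.job_done(): hands the job in, once; it reports no verdict.
Trained networks look in a picture, given as the dict that the camera call returned (one of the last four; its "shot" number tells which), for a name from the list of things; names that differ only in an ending like _2 or _b are one class to them, and where a whole thing is asked for, a point or a joint stands for the part that bears it (a point fixed in the world has none). Each returns a list of dicts, best first, with "score" (0 to 1); they miss things now and then, are a little off and sometimes report something else, mostly with a low value. They report only what shows in the picture. A call takes as long as a camera call.
- silhouettes(name, picture): "region" (480x640 bool, what is visible of it) and "bbox" ([left, top, width, height] in pixels, round what is visible of it).
- spot_point(name, picture): "pixel" ([column, row] in pixels: a listed point, or the origin of a listed thing).
The state is a dict: "time": time; "qpos": joint angles; "dq": joint speeds; "joint_efforts": joint torques, N m; "ee_pos": TCP position; "ee_rot": TCP orientation; "ft_force": force on the tool from outside, world axes, zero at the start; "moment": the same for the moment, N m; "width": finger opening in mm.
Only numpy, scipy, OpenCV 4.12 (cv2) and the standard library are available. Lean on these libraries where they do the work, as an engineer would, in place of code of your own. Each camera call takes 0.05 s, during which the arm holds its last target. There are 200 camera calls.

### The job

Before the blue-lidded percussion case is carried off stage, check its catch: tug its sprung handle straight up about 15 mm. If the lid comes up with the handle, press the lid down until it snaps fully home; if it stays down, the catch has held. Let go with the lid shut and the handle sunk back, and leave the orange-lidded case alone.

Things in the scene. Friction and masses are not known exactly. Their poses are not given: they have to be found in the camera images.
- grip (a point): Centre of the blue lid's handle: a round black bar 14 mm thick, 80 mm long along point y, 30 mm above the lid's top on a thin steel post at each end (62 mm clear between). 40 mm behind the lid's front edge, 175 mm in front of the hinge line; 142 mm above the table when lid is home and handle sunk. x: from case front to hinges, z up. Pinch across x from above; the bar rolls, and gives 6 mm along x.
- lid (a joint): Opening of the blue lid about its far-side hinges, rad; grows as the front rises. 0: home, held by a spring ball catch. Not caught, it rests ajar on the catch at about 0.06 (handle 11 mm high). Starts either way. Damped: let go, it sinks onto the catch but does not snap in. About 10 N down at the handle (or on the flat lid near the front) snaps it home; caught, it stays down against 20 N up.
- pull (a joint): How far the blue lid's handle is drawn straight up out of the lid, m: 0 (sunk, at rest) to 0.02 (stop). Sprung: about 2.5 N begins to draw it, 5 N draws 10 mm, 7.5 N all. If the catch holds, a 15 mm lift draws it about 15 mm and the lid stays near 0; if not, it hardly draws and the lid rises to about 0.15.
- spare_case: Bystander: a fixed grey case with an orange lid and the same kind of handle; not to be touched. Both cases are 220 x 220 mm, 100 mm high plus a 12 mm thick lid, fixed to the table, either one on the left. Origin at the centre of its underside, x from front to hinges, z up.

How it is judged:
By the outcome, as a careful person would: the job done as asked, in the order asked, and still so for the second after the job is handed in, with the robot touching nothing.
It also fails if it takes over 32 s, if anything falls off the work surface, if the arm or the gripper's body presses on something with over 40 N, if the wrist force passes 120 N, or if a joint passes its speed limit or range.

## Working session

There is one attempt and no reset: what is moved stays moved. The work goes in short steps, Python scripts to look and compute and a shell command to move; the robot and the scene stay as the last step left them, time stands still between calls to the robot, and variables do not carry over. Pictures are saved under pics/ and viewed, about 8 in all and at most 12, crops included, and the job is handed in when it is done.

```bash
ls; mkdir -p pics
cat > h.py <<'E'
import numpy as np, cv2
from scipy.spatial.transform import Rotation as Ro
from workcell import r, get_image, silhouettes, spot_point
def ray(p,px,st=None):
    K=np.array(p["K"]);k1=p["k1"]
    d=np.array([(px[0]-K[0,2])/K[0,0],(px[1]-K[1,2])/K[1,1]]);s=d.copy()
    for _ in range(20): s=d/(1+k1*(s@s))
    v=np.array([s[0],s[1],1.])
    if "R" in p:
        R=np.array(p["R"]);return -R.T@np.array(p["t"]),R.T@v/np.linalg.norm(v)
    T=np.array(p["tool_from_camera"]);Rt=Ro.from_euler('xyz',st["ee_rot"]).as_matrix()
    return Rt@T[:3,3]+st["ee_pos"],Rt@T[:3,:3]@v/np.linalg.norm(v)
def meet(rays):
    A=0;b=0
    for c,d in rays:
        M=np.eye(3)-np.outer(d,d);A=A+M;b=b+M@c
    X=np.linalg.solve(A,b);return X,[np.linalg.norm((np.eye(3)-np.outer(d,d))@(X-c)) for c,d in rays]
def save(n,img): cv2.imwrite("pics/"+n,img[:,:,::-1])
def onz(c,d,z): return c+d*(z-c[2])/d[2]
E
python3 - <<'E'
from h import *
st=r.state();print(st,r.tcp_to_grasp)
P={n:get_image(n) for n in("scene","side","wrist")}
ims=[]
rs=[]
for n,p in P.items():
    im=p["img"].copy()
    for t in("grip","spare_case"):
        for s in spot_point(t,p)[:2]:
            print(n,t,s["pixel"],s["score"])
            cv2.circle(im,tuple(int(v) for v in s["pixel"]),4,(255,0,255),1)
            if t=="grip" and s["score"]>.5: rs.append(ray(p,s["pixel"],st))
    ims.append(im)
if len(rs)>1: print(meet(rs))
save("a.png",cv2.resize(np.vstack([np.hstack(ims[:2]),np.hstack([ims[2],ims[2]*0])]),(800,600)))
E
```

```text
pics
{'time': 0.0, 'qpos': array([ 1.29848617,  0.50832792, -0.23752773,  1.50115266,  0.12570181,
        1.14890353, -0.15477792]), 'dq': array([ 9.50773399e-04,  2.61378972e-04,  6.51477177e-04,  2.28169480e-04,
        2.35142361e-05, -1.75168829e-03,  1.07265518e-05]), 'joint_efforts': array([ 3.13799819e-04, -6.20590711e+01, -2.18634613e+00, -2.49651057e+01,
        1.27101678e-02,  1.20070658e-02, -3.11446740e-05]), 'ee_pos': array([ 230.29177741, -580.47203595,  230.42910178]), 'ee_rot': array([ 3.14155517e+00,  1.80101492e-03, -1.19294124e+00]), 'ft_force': array([-0.634831  ,  0.17851917, -1.15431819]), 'moment': array([ 0.02207999,  0.04375029, -0.01144483]), 'width': 85.46068297046858} 18.700000000000003
scene grip [425.3, 309.5] 0.82
scene spare_case [284.7, 168.1] 0.57
side grip [251.2, 151.6] 0.74
side spare_case [283.6, 413.2] 0.65
(array([521.89951116, 230.82926897, 148.3521454 ]), [np.float64(2.9096777615967624), np.float64(2.909677761596726)])
```

View pics/a.png

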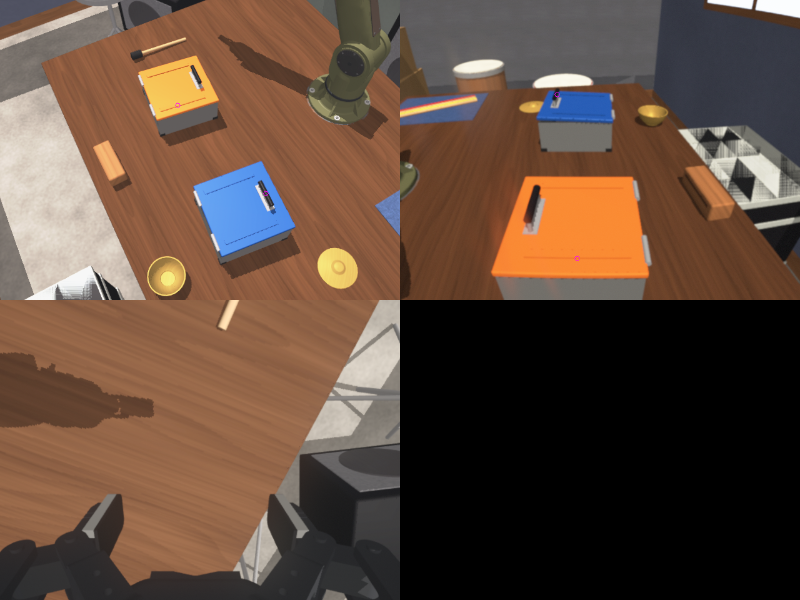

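The scene view shows the blue case nearer the camera, with its handle at about (425,309) and the front facing the robot. The orange case lies on the −y side, between the start pose and the blue one. Next I'll get the yaw from the lid outline.

Run:
```python
from h import *
for n in("scene","side"):
    p=get_image(n)
    for t in ("lid","pull","spare_case"):
        for s in silhouettes(t,p)[:2]:
            m=s["region"]; print(n,t,s["score"],s["bbox"],m.sum())
    im=p["img"].astype(int)
    m=((im[...,2]>120)&(im[...,0]<100)&(im[...,2]-im[...,0]>80)).astype(np.uint8)
    m=cv2.morphologyEx(m,cv2.MORPH_CLOSE,np.ones((25,25)))
    k,l,stt,_=cv2.connectedComponentsWithStats(m)
    h=silhouettes("lid",p)
    reg=h[0]["region"] if h else m
    best=max(range(1,k),key=lambda i:((l==i)&reg).sum())
    c=cv2.findContours((l==best).astype(np.uint8),0,2)[0][0]
    q=cv2.approxPolyDP(c,0.03*cv2.arcLength(c,True),True)[:,0]
    W=np.array([onz(*ray(p,x),112) for x in q]);print(q.tolist(),W.round(0).tolist())
    for a,b in zip(W,np.roll(W,-1,0)): print(np.linalg.norm(b-a).round(),np.arctan2(*(b-a)[[1,0]]).round(3))
    # handle dark pixels
    g=spot_point("grip",p)
    if g:
        x,y=map(int,g[0]["pixel"]); d=np.zeros(m.shape,bool);d[y-35:y+35,x-35:x+35]=1
        d&=im.max(2)<45
        yy,xx=np.nonzero(d);A=np.c_[xx,yy].astype(np.float32)
        u=cv2.minAreaRect(A);print(u,g[0]["pixel"])
        v=cv2.fitLine(A,2,0,.01,.01).ravel();a=v[2:]-20*v[:2];b=v[2:]+20*v[:2]
        a,b=onz(*ray(p,a),145),onz(*ray(p,b),145);print("bar",a,b,np.arctan2(*(b-a)[[1,0]]))
```

```text
scene lid 0.87 [307.5, 259.3, 165.1, 152.7] 14929
scene pull 0.73 [412.3, 288.3, 26.6, 43.0] 361
scene spare_case 0.78 [220.4, 88.6, 127.7, 129.2] 10951
[[417, 258], [310, 298], [355, 410], [471, 363]] [[459.0, 123.0, 112.0], [681.0, 96.0, 112.0], [714.0, 316.0, 112.0], [492.0, 346.0, 112.0]]
224.0 -0.122
223.0 1.425
223.0 3.009
225.0 -1.719
((431.48590087890625, 325.8254699707031), (10.781272888183594, 5.050685882568359), 29.05460548400879) [424.2, 306.7]
bar [537.60270096 231.89954344 145.        ] [510.71148278 295.67510748 145.        ] 1.9698294253314979
side pull 0.51 [243.2, 142.7, 11.6, 28.6] 226
side spare_case 0.83 [143.6, 288.0, 261.6, 192.0] 43313
[[219, 186], [339, 195], [335, 150], [239, 146]] [[461.0, 151.0, 112.0], [678.0, 82.0, 112.0], [711.0, 309.0, 112.0], [495.0, 367.0, 112.0]]
229.0 -0.309
230.0 1.427
224.0 2.881
219.0 -1.728
((249.2191619873047, 150.58218383789062), (4.330522537231445, 18.024335861206055), 20.556045532226562) [249.8, 150.7]
bar [507.45041785 145.66050233 145.        ] [536.07976947 364.18980016 145.        ] 1.4405290090129226
```

```bash
python3 -m jog '[[[0,0,0.05],[0,0,0],-1],[[0.02,0.03,0.1],[0,0,0],-1],[[0.05,0.07,0.12],[0,0,0],-1],[[0.08,0.11,0.12],[0,0,0],-1],[[0.11,0.15,0.12],[0,0,0],-1],[[0.14,0.19,0.12],[0,0,0],-1],[[0.16,0.23,0.12],[0,0,0],-1],[[0.18,0.27,0.12],[0,0,0],-1],[[0.2,0.31,0.12],[0,0,0],-1],[[0.21,0.35,0.12],[0,0,0],-1],[[0.22,0.39,0.12],[0,0,0],-1],[[0.22,0.43,0.12],[0,0,0],-1]]'
```

```text
time: 2.25
ee_pos: [451.4, -148.9, 351.3]
ee_rot: [-3.141, 0.0, -1.192]
ft_force: [1.5, 0.4, 0.3]
width: 85.5
```

```bash
python3 -m jog '[[[0.01,0.04,0],[0,0,0.13],-1],[[0.02,0.08,0],[0,0,0.26],-1],[[0.03,0.12,0],[0,0,0.39],-1],[[0.04,0.16,0],[0,0,0.52],-1],[[0.05,0.20,0],[0,0,0.65],-1],[[0.06,0.24,0],[0,0,0.78],-1],[[0.066,0.28,0],[0,0,0.91],-1],[[0.066,0.32,0],[0,0,1.055],-1],[[0.066,0.35,-0.01],[0,0,1.055],-1],[[0.066,0.379,-0.03],[0,0,1.055],-1],[[0.066,0.379,-0.05],[0,0,1.055],-1],[[0.066,0.379,-0.05],[0,0,1.055],-1]]'
cat > look.py <<'E'
from h import *
import sys
st=r.state();p=get_image("wrist");print(st["time"],st["ee_pos"],st["ee_rot"],st["ft_force"],r.state()["qpos"].round(2))
P=[(p,st)]+[(get_image(n),None) for n in("scene","side")]
rs=[]
for q,s in P:
    g=spot_point("grip",q)
    for x in g[:2]: print(x["pixel"],x["score"])
    if g: rs.append(ray(q,g[0]["pixel"],s)); print("z142",onz(*rs[-1],142).round(1),"z153",onz(*rs[-1],153).round(1))
if len(rs)>1: print(meet(rs))
im=p["img"];crop=P[2][0]["img"][120:210,200:360]
save(sys.argv[1],np.vstack([cv2.resize(im,(480,360)),cv2.resize(crop,(480,240),interpolation=2)]))
E
python3 look.py b.png
```

```text
time: 3.45
ee_pos: [516.2, 230.0, 298.9]
ee_rot: [3.14, 0.004, -0.135]
ft_force: [-0.4, -0.7, 0.2]
width: 85.6
3.45 [516.16915237 230.03334922 298.88964655] [ 3.13989364  0.00371504 -0.13505788] [-0.4493289  -0.6768636   0.19813985] [ 0.03  0.43 -0.77  1.53  0.31  1.3  -0.91]
[251.1, 147.4] 0.5
z142 [524.4 270.3 142. ] z153 [524.9 239.8 153. ]
```

View pics/b.png

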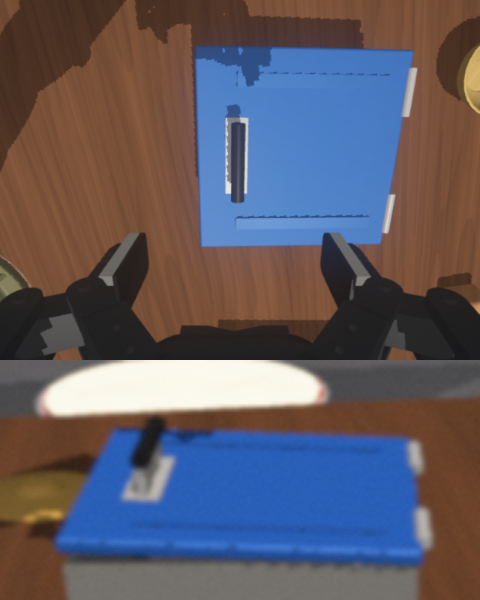

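The wrist view shows the handle upright at about (317,216), running from (317,163) to (317,269), aligned with the pads. The network missed it here, so I'll use the dark bar's pixels.

```bash
cat > bar.py <<'E'
from h import *
def bar(p,box):
    im=p["img"].astype(int);x0,y0,x1,y1=box
    d=np.zeros(im.shape[:2],np.uint8);d[y0:y1,x0:x1]=1
    d&=(im.max(2)<65).astype(np.uint8)
    k,l,s,c=cv2.connectedComponentsWithStats(d);i=1+s[1:,4].argmax()
    A=np.argwhere(l==i)[:,::-1].astype(np.float32)
    rc=cv2.minAreaRect(A);return rc
if __name__=="__main__":
    st=r.state();p=get_image("wrist");rc=bar(p,(285,140,345,290));print(rc)
    b=cv2.boxPoints(rc);b=b[np.argsort(b[:,1])];e=[b[:2].mean(0),b[2:].mean(0)]
    w=[onz(*ray(p,x,st),142) for x in e];print(w,np.linalg.norm(w[1]-w[0]),"yaw",np.arctan2(*(w[0]-w[1])[[1,0]])-np.pi/2)
    R=[ray(p,rc[0],st)]
    for n,bx in(("side",(235,135,265,175)),("scene",(400,275,450,345))):
        q=get_image(n);c=bar(q,bx);g=spot_point("grip",q);print(n,c,[x["pixel"] for x in g]);
        X=ray(q,g[0]["pixel"]) if g else ray(q,c[0]);R.append(X)
        print(meet([R[0],X]))
    print(meet(R),[onz(*R[0],z) for z in(142,153)])
E
python3 bar.py
```

```text
Traceback (most recent call last):
  File "bar.py", line 10, in <module>
    st=r.state();p=get_image("wrist");rc=bar(p,(285,140,345,290));print(rc)
                                         ~~~^^^^^^^^^^^^^^^^^^^^^
  File "bar.py", line 6, in bar
    k,l,s,c=cv2.connectedComponentsWithStats(d);i=1+s[1:,4].argmax()
                                                    ~~~~~~~~~~~~~~^^
ValueError: attempt to get argmax of an empty sequence
```

```bash
sed -i 's/im.max(2)<65/im.max(2)<T/; s/def bar(p,box)/def bar(p,box,T=100)/' bar.py
python3 -c "
from h import *
p=get_image('wrist');print(p['img'][216,295:340:3].tolist())"; python3 bar.py
```

```text
[[87, 135, 202], [216, 213, 214], [143, 141, 144], [115, 115, 123], [45, 53, 78], [49, 56, 80], [75, 78, 94], [64, 69, 89], [48, 57, 81], [93, 95, 107], [216, 214, 216], [85, 133, 202], [85, 134, 202], [85, 134, 202], [83, 133, 201]]
((313.5, 215.5), (105.0, 17.0), 90.0)
[array([521.84858208, 270.29234483, 142.        ]), array([510.3089265 , 186.42763809, 142.        ])] 84.65490350048036 yaw -0.13673980694609456
side ((253.20001220703125, 148.4000244140625), (20.57182502746582, 25.93838882446289), 63.43495178222656) [[252.0, 150.2]]
(array([521.49864222, 232.05620643, 149.91538741]), [np.float64(4.93869834835791), np.float64(4.938698348357959)])
scene ((424.800048828125, 309.6000061035156), (44.72135925292969, 7.155416965484619), 63.43495178222656) [[425.1, 308.4]]
(array([516.5032883 , 229.23808417, 144.45495647]), [np.float64(1.3647265852034511), np.float64(1.364726585203353)])
(array([520.74480852, 230.96287247, 150.91754057]), [np.float64(4.3448483606263775), np.float64(5.754855061757134), np.float64(2.076612409369874)]) [array([516.30781316, 230.02805417, 142.        ]), array([516.65485147, 232.76144073, 153.        ])]
```

```bash
python3 -m jog '[[[0,0,-0.04],[0,0,0],-1],[[0.001,0.001,-0.08],[0,0,0],-1],[[0.001,0.001,-0.1],[0,0,0],-1],[[0.001,0.001,-0.1],[0,0,0],-1]]'
python3 look.py c.png
```

```text
time: 4.5
ee_pos: [517.1, 229.8, 198.6]
ee_rot: [3.139, 0.004, -0.137]
ft_force: [0.2, 0.1, 0.1]
width: 85.3
4.5 [517.09050032 229.79906544 198.63422161] [ 3.1394642   0.00437276 -0.13704602] [0.17913057 0.1050056  0.05270672] [ 0.01  0.52 -0.73  1.7   0.38  1.08 -0.98]
[315.5, 264.3] 0.56
z142 [516.  228.9 142. ] z153 [516.6 233.1 153. ]
[427.5, 309.0] 0.56
z142 [512.5 230.2 142. ] z153 [516.6 233.3 153. ]
[252.0, 151.2] 0.44
z142 [526.  247.2 142. ] z153 [526.5 217.6 153. ]
(array([519.4371812 , 231.96075092, 149.28335983]), [np.float64(3.070762959349729), np.float64(4.0433973273325945), np.float64(7.022622548303714)])
```

View pics/c.png

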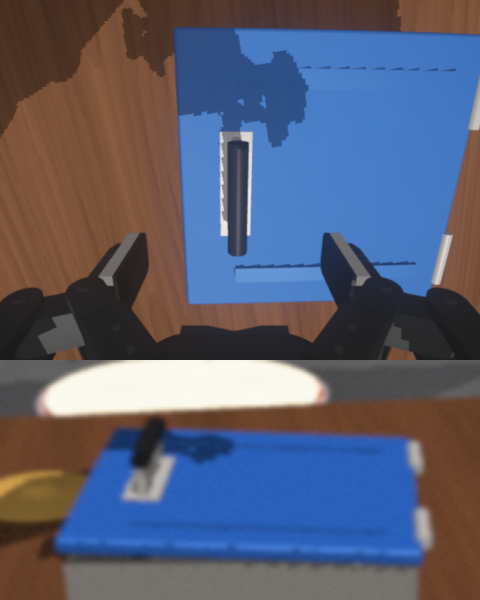

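The handle is now centred at about (317,264), still lined up between the pads. I'll triangulate the bar ends from the two wrist poses.

Run:
```python
from bar import *
st=r.state();p=get_image("wrist");rc=bar(p,(285,175,345,350));print(rc,p["K"][0])
b=cv2.boxPoints(rc);b=b[np.argsort(b[:,1])];e=[b[:2].mean(0),b[2:].mean(0)]
s0=dict(ee_pos=np.array([516.17,230.03,298.89]),ee_rot=np.array([3.13989,.003715,-.13506]))
e0=[(313.5,163),(313.5,268)]
for x,y in zip(e,e0): print(meet([ray(p,x,st),ray(p,y,s0)]))
for z in(142,147,153):
    w=[onz(*ray(p,x,st),z) for x in e];w0=[onz(*ray(p,x,s0),z) for x in e0];print(z,np.linalg.norm(w[0]-w[1]),np.linalg.norm(w0[0]-w0[1]),(w[0]+w[1])/2)
```

```text
((312.5, 265.0), (150.0, 27.0), 90.0) [399.22221155   0.         312.33608857]
(array([520.88545262, 271.13258361, 147.57706008]), [np.float64(1.3927248066036626), np.float64(1.3927248066036337)])
(array([510.63053677, 195.72303402, 163.1607611 ]), [np.float64(1.2485723024987143), np.float64(1.248572302498866)])
142 88.15474730318527 83.82667343140233 [516.13289508 226.33844853 142.        ]
147 85.99459999253229 82.42830556565043 [516.3981765  228.31627714 147.        ]
153 83.40242321974867 80.75026412674818 [516.7165142  230.68967148 153.        ]
```

```bash
python3 -m jog '[[[0,0.001,-0.03],[0,0,0],-1],[[0,0.001,-0.055],[0,0,0],-1],[[0,0.001,-0.068],[0,0,0],-1],[[0,0.001,-0.068],[0,0,0],-1],[[0,0.001,-0.068],[0,0,0],0.3],[[0,0.001,-0.068],[0,0,0],1],[[0,0.001,-0.068],[0,0,0],1],[[0,0.001,-0.068],[0,0,0],1],[[0,0.001,-0.068],[0,0,0],1]]' 40
python3 - <<'E'
from h import *
s=r.state();print(s);a=get_image("wrist")["img"];b=get_image("side")["img"][110:210,190:360]
save("d.png",np.vstack([cv2.resize(a,(480,360)),cv2.resize(b,(480,240),interpolation=2)]))
E
```

```text
time: 5.75
ee_pos: [519.1, 232.5, 135.1]
ee_rot: [-3.139, -0.003, -0.137]
ft_force: [0.0, -0.2, 4.9]
width: 12.5
{'time': 5.75, 'qpos': array([-0.02614952,  0.58288102, -0.69183179,  1.78351738,  0.45177983,
        0.93575047, -1.04758092]), 'dq': array([-2.00229196e-04,  2.50524518e-04, -7.63320301e-04, -3.47791599e-03,
        5.27084788e-04,  4.58946904e-05, -3.17119525e-04]), 'joint_efforts': array([-1.23492409e-01, -5.73737669e+01, -8.57111335e+00, -1.99331027e+01,
        2.68427533e-02, -2.15257611e-02,  2.11673247e-02]), 'ee_pos': array([519.10440536, 232.46498841, 135.11508895]), 'ee_rot': array([-3.13940401e+00, -2.74158064e-03, -1.37376237e-01]), 'ft_force': array([ 3.77409901e-03, -1.84852099e-01,  4.94811438e+00]), 'moment': array([ 0.00440791, -0.04267802, -0.03238018]), 'width': 12.53787217699987}
```

View pics/d.png

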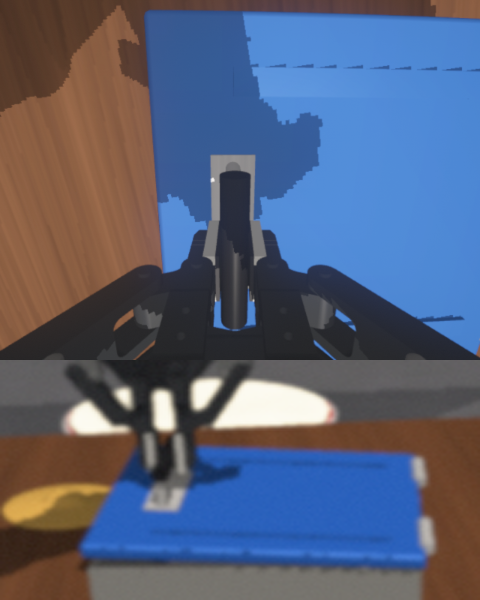

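The bar is between the pads (width 12.5). Now the tug.

```bash
python3 -m jog '[[[0,0,0],[0,0,0],1],[[0,0,0.003],[0,0,0],1],[[0,0,0.006],[0,0,0],1],[[0,0,0.009],[0,0,0],1],[[0,0,0.012],[0,0,0],1],[[0,0,0.015],[0,0,0],1],[[0,0,0.015],[0,0,0],1],[[0,0,0.015],[0,0,0],1]]' 60
python3 - <<'E'
from h import *
s=r.state();print(s['ee_pos'],s['ft_force']);a=get_image("wrist")["img"];b=get_image("side")["img"][110:210,190:360]
save("e.png",np.vstack([cv2.resize(a,(480,360)),cv2.resize(b,(480,240),interpolation=2)]))
E
```

```text
time: 6.65
ee_pos: [519.4, 232.4, 150.3]
ee_rot: [-3.139, -0.003, -0.138]
ft_force: [0.8, 0.3, -2.6]
width: 12.1
[519.37007577 232.39603021 150.27976919] [ 0.8380821   0.28491752 -2.61633756]
```

View pics/e.png

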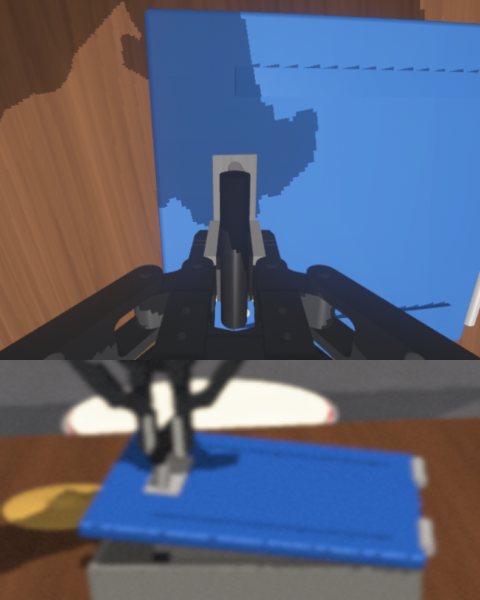

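The lid came up with the handle: the side view shows an open gap under the front and the wrist view shows no draw. The catch hadn't held, so I'll press the lid down through the handle.

```bash
python3 -m jog '[[[0,0,-0.003],[0,0,0],1],[[0,0,-0.007],[0,0,0],1],[[0,0,-0.011],[0,0,0],1],[[0,0,-0.015],[0,0,0],1],[[0,0,-0.018],[0,0,0],1],[[0,0,-0.021],[0,0,0],1],[[0,0,-0.024],[0,0,0],1],[[0,0,-0.027],[0,0,0],1],[[0,0,-0.030],[0,0,0],1],[[0,0,-0.030],[0,0,0],1],[[0,0,-0.030],[0,0,0],1]]'
```

```text
time: 7.85
ee_pos: [523.8, 232.2, 126.1]
ee_rot: [-3.138, -0.015, -0.14]
ft_force: [-2.2, -11.7, 47.2]
width: 11.7
```

```bash
python3 -m jog '[[[0,0,0],[0,0,0],1],[[0,0,0.0],[0,0,0],1],[[0,0,0.0],[0,0,0],1]]'
python3 - <<'E'
from h import *
s=r.state();print(s['ee_pos'],s['ft_force']);a=get_image("wrist")["img"];b=get_image("side")["img"][110:210,190:360]
save("f.png",np.vstack([cv2.resize(a,(480,360)),cv2.resize(b,(480,240),interpolation=2)]))
E
```

```text
time: 8.15
ee_pos: [524.1, 231.9, 127.1]
ee_rot: [-3.138, -0.016, -0.14]
ft_force: [-2.9, -5.1, 15.4]
width: 12.2
[524.08550545 231.93418618 127.11062904] [-2.86179743 -5.05780271 15.41369582]
```

View pics/f.png

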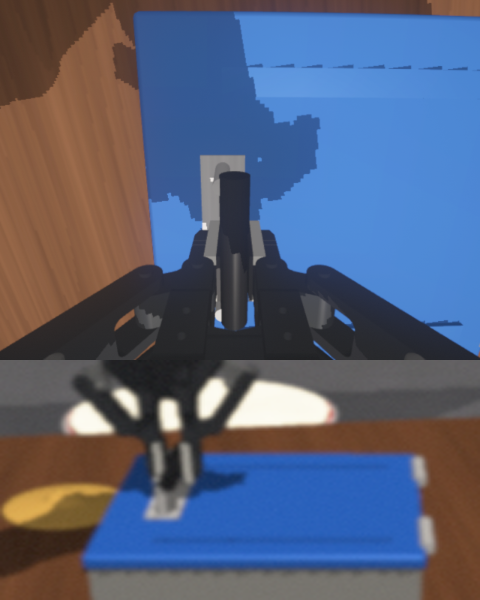

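The lid now looks flush in the side view, lower than in d.png, and the handle is pushed a few mm along x. I'll ease that off and let go upward.

```bash
python3 -m jog '[[[-0.003,0,0.001],[0,0,0],1],[[-0.005,0,0.0015],[0,0,0],1],[[-0.005,0,0.0015],[0,0,0],1]]'; python3 -m jog '[[[0,0,0],[0,0,0],0.5],[[0,0,0],[0,0,0],-0.2],[[0,0,0],[0,0,0],-1],[[0,0,0],[0,0,0],-1],[[0,0,0],[0,0,0],-1],[[0,0,0],[0,0,0],-1],[[0,0,0.03],[0,0,0],-1],[[0,0,0.06],[0,0,0],-1],[[0,0,0.09],[0,0,0],-1],[[0,0,0.12],[0,0,0],-1],[[0,0,0.15],[0,0,0],-1],[[0,0,0.17],[0,0,0],-1]]'
python3 - <<'E'
from bar import *
s0=r.state();print(s0['ee_pos'],s0['ft_force']);p=get_image("wrist");a=p["img"];b=get_image("side")["img"][110:210,190:360]
rc=bar(p,(285,140,345,300));print(rc,"ref 105 long, row 215.5 at TCP z 298.9")
print([onz(*ray(p,rc[0],s0),z) for z in(142,153)])
save("g.png",np.vstack([cv2.resize(a,(480,360)),cv2.resize(b,(480,240),interpolation=2)]))
E
```

```text
time: 8.55
ee_pos: [518.5, 232.5, 128.0]
ee_rot: [-3.138, -0.015, -0.139]
ft_force: [0.1, 1.1, -3.1]
width: 11.7
time: 9.75
ee_pos: [518.7, 232.9, 300.3]
ee_rot: [-3.137, -0.017, -0.139]
ft_force: [-0.8, 0.4, 0.5]
width: 85.1
[518.68654139 232.90452871 300.33305279] [-0.81272714  0.35948441  0.47485745]
((307.5, 218.5), (103.0, 17.0), 90.0) ref 105 long, row 215.5 at TCP z 298.9
[array([514.91013735, 232.12288105, 142.        ]), array([515.26513389, 234.89949599, 153.        ])]
```

View pics/g.png

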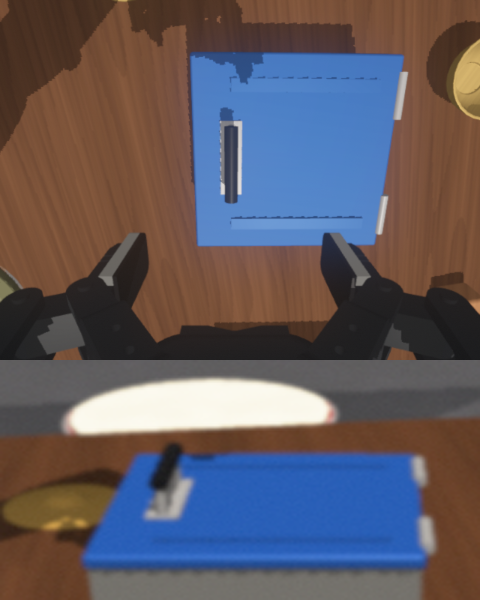

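```bash
python3 -c "
from h import *
s=r.state();print(s['time'],s['ft_force'],s['width']);print(r.job_done())"
```

```text
9.85 [1.00606208 0.21412392 0.00969198] 85.37125956198122
the job is handed in; nothing more can be done
None
```

I tugged the blue case's handle up 15 mm. The lid came up with it and the handle barely drew, so the catch had not held. I then pressed the lid down through the handle, let go and raised the gripper clear. I handed the job in at 9.85 s, and the orange case was not touched.

**Lid shut:**
- The press peaked at about 47 N at the end of the move, more than the 10 N or so needed. That is far below the 120 N wrist limit, and the load went through the fingers, not the gripper's body.
- The grasp ended about 7–8 mm lower than when I first gripped the bar.
- In the last side picture the lid is flush, with its front corner about 4 pixels lower than at the start.
- Just before release I felt about 3 N of downward pull with the lid still shut, as the handle's spring would give if the catch was holding. I did not tug it a second time.

**Handle sunk:** it stands back in its place in the last pictures, and the wrist force was near zero after release.

**Disagreements:** the starting handle height was uncertain. Estimates ran from about 144 to over 155 mm depending on the camera pair. The grip network missed the handle in one round of pictures, so I used the dark bar's pixels there.

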